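# Fetch a terracotta blank from behind its sprung flap and lay it out for signing

## Robot

A 7-joint arm with a two-finger parallel gripper is mounted at the origin on the work surface. World frame = base frame: x ahead of the robot, y to its left, z up, the work surface at z = 0. Lengths are in m, angles in rad, forces in N, time in s.
With the tool pointing down it reaches from about 0.4 to 0.875 m from the base axis. Payload 19.3 kg.
Tool frame: the origin (TCP) lies between the finger pads; the fingertips stand bot.tcp_to_tips ahead of it and the grasp point (between the pads) is the TCP (bot.tcp_to_tips is the distance from the TCP to the fingertips, in m); z points along the fingers, y is the line along which they close (so a half turn about z gives the same grasp; the last joint's range is limited). The gripper opens to 85 mm and grips with 20 to 120 N. Pads are 22 mm wide; open, the fingers measure 114 mm over their backs; the gripper's body (76 mm by 85 mm) begins 54 mm behind the grasp point. The pads swing forward as they close: fully open they stand 13 mm farther back than shut.
Start: joints at [-1.327, 0.521, -0.036, 1.599, 0.021, 1.021, -0.113], TCP at [0.193, 0.594, 0.25] pointing down, gripper open.
Joint ranges: [-2.91, 2.91], [-0.3, 2.13], [-1.5, 1.42], [0.17, 2.43], [-1.26, 4.41], [0.16, 1.93], [-2.52, 2.52]. Speed limits (rad/s): [1.89, 1.89, 2.39, 2.39, 3.01, 3.01, 3.01].

## Interface

Orientations are given as [roll, pitch, yaw] about the fixed x, y, z axes, in that order (R = Rz(yaw) Ry(pitch) Rx(roll)).
In Python, from workcell import telemetry, grab_frame, bot gives the robot as it stands. The module is installed in compiled form; this text tells all that it offers.
- The arm moves only by the shell command python3 -m crank 'ROWS' [FORCE]. ROWS is text: rows parted by semicolons, each of 7 numbers parted by spaces: the finger opening in m, from 0 to 0.0854, then the shift along the tool's x, y, z in m, then the turn, a rotation vector about the tool's x, y, z in degrees. A call has exactly 8 rows; each row shifts and turns the commanded pose from where the row before left it, along the tool's axes as they then stand; what a row does not reach is not made up. A row lasts 1/12 s, in which the tool goes at most 41.7 mm and 7.16 degrees, less where a joint would pass 70% of its speed; a pose out of reach is approached as far as the arm can. A call with a gripper value outside its range is refused whole. The fingers move at their own pace and stop on an object; FORCE is the grip in N (left out, the last holds). Time passes only in rows, so rows that do not move let the fingers close, or fill a call up. It gives the time, the measured TCP pose, the force, the opening and the grip force at its end, in the units of the state.
- telemetry.observe(): the state, without advancing time (a new reading comes with each control period).
- grab_frame(name): name is "side" or "top"; returns a dict with "pixels" (480x640x3 uint8, red, green, blue), "depth" (480x640 float32, m along the optical axis (not along the pixel's ray), 0 where there is no reading), "vertical_fov" (degrees; the focal length in pixels is half the picture's height over the tangent of half this angle, whatever the lens; pixels are square), "cx", "cy" (the principal point, pixels), "R" (3x3) and "t" (3): a world point X has camera coordinates R X + t. Camera axes: x right, y down, z forward; pixel columns grow to the right and rows downward; lengths in m; the calibration is good to about 2 mm. A picture is of the moment at which its call begins.
- bot.job_done(): hands the job in; it is judged then, once.
The state is a dict: "clock": time; "qpos": joint angles; "qd": joint speeds; "joint_efforts": joint torques, N m; "position": TCP position; "tool_rot": TCP orientation; "force": force on the tool from outside, world axes, zero at the start; "moment": the same for the moment, N m; "grip_width": finger opening in m; "finger_force": force on a finger pad.
Only numpy, scipy, OpenCV 4.12 (cv2) and the standard library are available. Lean on these libraries where they do the work, as an engineer would, in place of code of your own. Each camera call takes 0.05 s, during which the arm holds its last target. There are 200 camera calls.

## Task

Take the red terracotta blank out of the two-lane dispenser for the next signature: push the sprung clear flap over it open from behind its orange lip with your fingers without forcing it, keep it open while you grip the blank by its long sides, and draw the blank out so that the flap shuts behind it. Then lay it down gently in the middle of the cork mat, flat, lengthwise along the mat and with its cream signing face up (do not let it topple or drop). Leave the dark blank in its lane and everything else on the table where it is.

Things in the scene. Friction and masses are not known exactly. Their poses are not given: they have to be found in the camera images.
- dispenser: Blue and grey two-lane dispenser of plaque blanks, fixed, 135 mm deep (x), 244 mm wide (y). Origin: centre of its underside; x points away from its flap side (front), y to its left, z up. Each lane (centres y = +60 and -60 mm) holds one blank on end, leaning back 18 degrees (0.314 rad, top farther from the front than the foot). The hind box is a closed store, top 85 mm up the lean.
- lane_left (a point): Left pocket: middle of the blank's rear foot edge. Lengths up the lean: back rest only 38 mm wide, to 92 mm; guides 2 mm off the blank's long sides to 35 mm, above that the space beside the blank is free (25 mm and more); fixed front plate to 58 mm, 10 mm before the blank. Behind the back rest a 34 mm deep empty gap, then the store. Draw the blank out up the lean for its first 30 mm.
- lane_right (a point): The same point of the right pocket (-y).
- flap_left (a joint): Clear sprung flap over the left lane (+y), rad: 0 shut, grows as its top swings to the front, stop 1.2. 104 mm wide; hinge line at x -36, z 100 mm of the dispenser. It rises 48 mm, then slopes back over the blank's top to its lip. Spring: 1.6 N at the lip to start, 4 N at 0.45. Pressed from front or top it stays shut. Fingers gripping the blank's top hold it at about 0.4; let go, it shuts.
- flap_right (a joint): The same flap over the right lane (-y). Either flap, as it closes, presses with up to 4 N on the face of a blank being drawn out: gripped loosely the blank swings back between the fingers, gripped firmly (about 45 N) it keeps its lean. The shut lips' tops stand 172 mm above the table: carry the blank's foot over them.
- flap_left_lip (a point): Middle of the left flap's rear edge, from which its orange lip (16 mm high, 104 mm wide) rises, leaning 20 degrees to the front. Shut, it lies 4 mm behind the plane of the blank's back and 18 mm above the blank's top, measured square to and up the lean. Fingers put down just behind this edge and moved towards the front open the flap; it then leans on them and slides along them.
- flap_right_lip (a point): The same point of the right flap.
- blank_red_centre (a point): Centre of the red terracotta blank, 110 x 52 x 15 mm, about 160 g, cream panel on its signing face. Axes: x along its 110 mm (up the lean in the dispenser), y across its 52 mm, z out of the signing face (towards the flap). It may be in either lane. Held lightly (about 8 N) by its long sides near one end, it swings between the fingers when that end is carried down while the other end rests on the mat.
- blank_dark_centre (a point): Centre of the dark grey blank in the other lane; same size and axes. Stays there.
- mat_top (a point): Centre of the top of the cork signing mat, 170 mm (x) by 100 mm (y), 5 mm thick, fixed flat on the table; z up.
- marker_silver: Silver marker 138 x 17 mm lying on the table between dispenser and mat, near the robot; origin at the centre of its underside. Leave alone.
- marker_black: Black marker 138 x 17 mm lying at the back. Leave alone.
- marker_blue: Silver marker with blue cap, 138 x 17 mm, lying at the back. Leave alone.
- signed_plaque: Finished plaque 110 x 52 x 15 mm lying flat at the back right. Leave alone.
- mug: White mug, 80 mm across, 95 mm high, at the back left; origin at the centre of its underside. Leave alone.
- dust_brush: Dust brush lying at the left. Leave alone.
Things that resemble listed ones, but are neither listed nor needed, are in the scene too. Of the things that look like the part that bears mat_top, take the one that is farthest to the robot's right at the start.

How it is judged:
By the outcome, as a careful person would: the job done as asked, in the order asked, and still so for the second after the job is handed in, with the robot touching nothing.
It also fails if it takes over 48 s, if anything falls off the work surface, if the arm or the gripper's body presses on something with over 40 N, if the wrist force passes 120 N, or if a joint passes its speed limit or range.

## Working session

There is one attempt and no reset: what is moved stays moved. The work goes in short steps, Python scripts to look and compute and a shell command to move; the robot and the scene stay as the last step left them, time stands still between calls to the robot, and variables do not carry over. Pictures are saved under pics/ and viewed, at most 10 in all, crops included, and the job is handed in when it is done.

```bash
mkdir -p pics; cat > h.py <<'E'
import numpy as np, cv2
from workcell import telemetry, grab_frame, bot
from scipy.spatial.transform import Rotation as Ro
def cam(n):
    f=grab_frame(n); f['f']=240/np.tan(np.radians(f['vertical_fov'])/2); f['R']=np.array(f['R']);f['t']=np.array(f['t']); return f
def ray(f,u,v):
    d=f['R'].T@np.array([(u-f['cx'])/f['f'],(v-f['cy'])/f['f'],1.]); return -f['R'].T@f['t'],d
def onz(f,u,v,z):
    o,d=ray(f,u,v); return o+d*(z-o[2])/d[2]
def dep(f,u,v):
    o,d=ray(f,u,v); return o+d*f['depth'][int(v),int(u)]
def cloud(f):
    v,u=np.mgrid[:480,:640]; D=f['depth']; P=np.stack([(u-f['cx'])/f['f']*D,(v-f['cy'])/f['f']*D,D],-1)
    return (P-f['t'])@f['R']
def proj(f,X):
    c=f['R']@np.array(X)+f['t']; return c[0]/c[2]*f['f']+f['cx'],c[1]/c[2]*f['f']+f['cy']
E
python3 - <<'E'
from h import *
for n in('top','side'):
    f=cam(n); cv2.imwrite(f'pics/{n}0.png',f['pixels'][:,:,::-1]); print(n,f['vertical_fov'],f['cx'],f['cy'],(-f['R'].T@f['t']).round(3),f['R'].round(2).tolist(),(f['depth']>0).mean())
print(telemetry.observe(),bot.tcp_to_tips)
E
```

```text
top 52.91992203031929 326.6530645049038 236.66883902750956 [0.427 0.03  1.236] [[0.02, -1.0, 0.01], [-0.99, -0.03, -0.12], [0.12, -0.0, -0.99]] 0.9961328125
side 44.836158562331406 316.81820627764057 244.11559475523003 [ 0.186 -0.981  0.817] [[0.94, -0.35, 0.0], [-0.19, -0.52, -0.83], [0.29, 0.78, -0.55]] 0.972978515625
{'clock': 0.1, 'qpos': array([-1.32718786,  0.52193287, -0.03634404,  1.59991954,  0.0212183 ,
        1.02106471, -0.112801  ]), 'qd': array([ 0.00016459, -0.00070074,  0.00324051, -0.00087327,  0.00150947,
        0.00123084, -0.00089327]), 'joint_efforts': array([ 2.45535914e-03, -9.28487349e+01,  1.98313482e+00, -3.70532262e+01,
        1.80569594e-02,  5.42469352e-03, -1.63348614e-05]), 'position': array([0.19287213, 0.59422701, 0.24980777]), 'tool_rot': array([-3.14065641e+00,  7.05861757e-05,  2.82779565e+00]), 'force': array([-0.21336876,  0.648928  , -0.63782741]), 'moment': array([0.00055286, 0.00162638, 0.03379603]), 'finger_force': 0.0, 'grip_width': 0.08568175652954618} 0.019
```

View pics/top0.png

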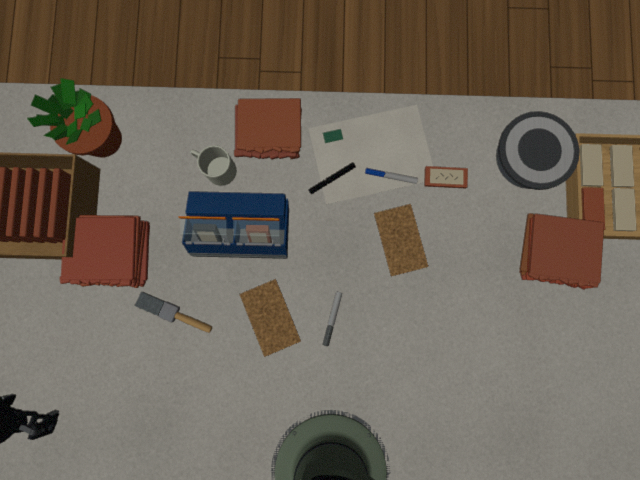

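View pics/side0.png

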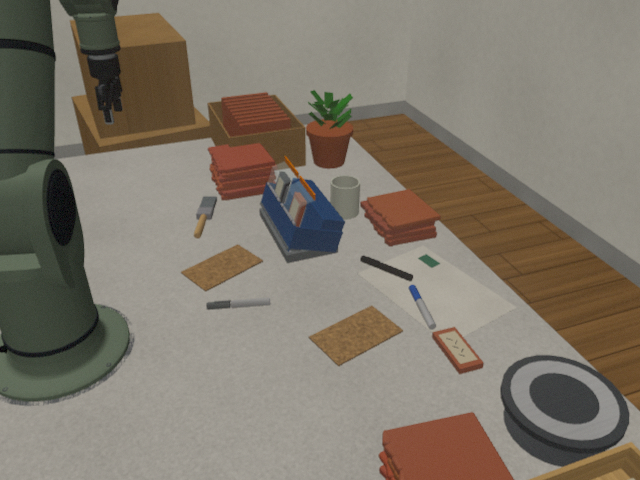

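The top view shows the dispenser at (237,224) with orange lips along row 217. Its two blanks are at (208,232), which looks grey, and (258,232), which looks reddish. The cork mats are at (269,317) and (401,240), and the right-hand one is (401,240). Things that could be taken for the red blank are the stacks at (268,127), (105,250) and (563,250), the rack at (35,205), the tray at (595,205) and the signed plaque at (446,177). Next I take one close crop and measure.

```bash
python3 - <<'E'
from h import *
f=cam('top'); g=cam('side')
a=f['pixels'][180:265,170:300]; b=g['pixels'][145:265,245:355]
a=cv2.resize(a,None,fx=4,fy=4,interpolation=2); b=cv2.resize(b,None,fx=2.8,fy=2.8,interpolation=2)
W=np.zeros((max(a.shape[0],b.shape[0]),a.shape[1]+b.shape[1],3),np.uint8);W[:a.shape[0],:a.shape[1]]=a;W[:b.shape[0],a.shape[1]:]=b
print(W.shape);W=cv2.resize(W,None,fx=.94,fy=.94);cv2.imwrite('pics/crop1.png',W[:,:,::-1])
np.savez('f0.npz',tp=f['pixels'],sp=g['pixels'])
P=cloud(f);h=cv2.cvtColor(f['pixels'],cv2.COLOR_RGB2HSV)
def rect(m,z,name):
    c=max(cv2.findContours(m.astype(np.uint8),0,1)[0],key=cv2.contourArea); (x,y),s,an=cv2.minAreaRect(c); bx=cv2.boxPoints(((x,y),s,an))
    W=np.array([onz(f,*p,z) for p in bx]); print(name,(x,y),W[:,:2].mean(0).round(4),'sides',[np.linalg.norm(W[i]-W[i-1]).round(4) for i in(1,2)],'ang',[np.degrees(np.arctan2(*(W[i]-W[i-1])[1::-1])).round(2) for i in(1,2)])
H,S,V=[h[...,i] for i in range(3)]
v,u=np.mgrid[:480,:640]
cork=(H>8)&(H<22)&(S>80)
rect(cork&(u>370)&(u<432)&(v>195)&(v<280),.005,'mat')
blue=(H>100)&(H<125)&(S>120)&(u<300)&(u>175)&(v>185)&(v<260)
Q=P[blue]; print('blue z pct',np.percentile(Q[:,2],[1,50,99]).round(3))
rect(blue&(P[...,2]>.02),.085*.951,'blue')
o=(H>5)&(H<20)&(S>130)&(V>120)&(v>205)&(v<230)&(u>175)&(u<295)
Q=P[o];print('orange',o.sum(),u[o].min(),u[o].max(),np.percentile(Q,[5,50,95],axis=0).round(3).tolist())
ho=cv2.cvtColor(g['pixels'],cv2.COLOR_RGB2HSV);oo=(ho[...,0]>5)&(ho[...,0]<20)&(ho[...,1]>130)&(ho[...,2]>120);oo[:150]=0;oo[205:]=0;oo[:,:275]=0;oo[:,325:]=0
vv,uu=np.where(oo);print('side orange',len(vv),uu.min(),uu.max(),vv.min(),vv.max());Q=cloud(g)[oo];print(np.percentile(Q,[5,50,95],axis=0).round(3).tolist())
def col(x0,x1,y0,y1,im): return im[y0:y1,x0:x1].reshape(-1,3).mean(0).round()
print(col(196,220,226,240,f['pixels']),col(247,270,226,240,f['pixels']))
E
```

```text
(340, 828, 3)
mat (400.6261901855469, 239.60260009765625) [ 0.5744 -0.1661] sides [np.float64(0.1001), np.float64(0.1693)] ang [np.float64(-73.02), np.float64(-164.55)]
blue z pct [0.043 0.093 0.106]
blue (235.34083557128906, 222.9796142578125) [0.5954 0.2462] sides [np.float64(0.1488), np.float64(0.2523)] ang [np.float64(1.72), np.float64(-90.28)]
orange 123 179 278 [[0.592, 0.146, 0.169], [0.593, 0.257, 0.172], [0.595, 0.349, 0.175]]
side orange 140 285 314 156 198
[[0.59, 0.137, 0.016], [0.592, 0.261, 0.17], [0.695, 0.615, 0.174]]
[81. 84. 80.] [106.  91.  81.]
```

View pics/crop1.png

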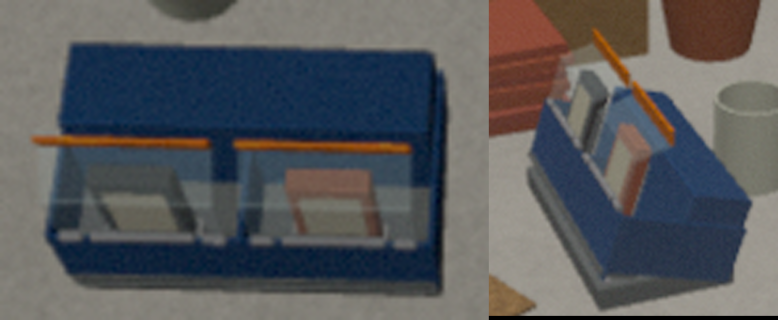

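The crop shows the red blank in the right lane at top-view pixel (258,232), and the dark grey one in the left lane. Both lips are shut. The chosen mat measures 169 x 100 mm, as it should. Next I measure the right lip's line and the dispenser's yaw.

```bash
cat >> h.py <<'E'
def rel(Pt,Rt,Pc=None,Rc=None):
    s=telemetry.observe()
    if Pc is None: Pc=s['position']; Rc=Ro.from_euler('xyz',s['tool_rot']).as_matrix()
    d=Rc.T@(np.array(Pt)-Pc)*1000; rv=np.degrees(Ro.from_matrix(Rc.T@Rt).as_rotvec())
    n=max(np.linalg.norm(d)/41.7,np.linalg.norm(rv)/7.16); print('shift mm (tool)',d.round(1),'rotvec',rv.round(2),'minrows',round(n,1))
def toolR(yaw,tilt): # yaw of frame (blank x horizontal dir), tilt from vertical; tool z=-(lean dir)
    c,s=np.cos(yaw),np.sin(yaw); ex=np.array([c,s,0]);y=np.array([-s,c,0]);z=-(np.sin(tilt)*ex+np.cos(tilt)*np.array([0,0,1])); return np.stack([np.cross(y,z),y,z],1)
E
python3 - <<'E'
from h import *
f=cam('top');P=cloud(f);h=cv2.cvtColor(f['pixels'],cv2.COLOR_RGB2HSV);H,S,V=[h[...,i] for i in range(3)]
v,u=np.mgrid[:480,:640]
o=(H>5)&(H<20)&(S>110)&(V>100)&(v>205)&(v<230)&(u>172)&(u<295)
us=np.unique(u[o]);print(us)
pts=np.array([onz(f,c,v[o&(u==c)].mean(),.170)[:2] for c in us])
for nm,lo,hi in(('L',0,227),('R',227,300)):
    k=(us>lo)&(us<hi);q=pts[k];y=np.polyfit(q[:,1],q[:,0],1);print(nm,'ends',q[0].round(4),q[-1].round(4),'mid',((q[0]+q[-1])/2).round(4),'yaw',np.degrees(np.arctan(-y[0])).round(2), 'z',np.median(P[o&(u>lo)&(u<hi)][:,2]).round(4))
y=np.polyfit(pts[:,1],pts[:,0],1);print('yaw all',np.degrees(np.arctan(-y[0])))
# side view lip endpoints
g=cam('side');Q=cloud(g);m=(Q[...,0]>.45)&(Q[...,0]<.72)&(Q[...,1]>.08)&(Q[...,1]<.4)&(Q[...,2]>.0)
for n,C in(('top',P),('side',Q)):
    w=C[(C[...,0]>.45)&(C[...,0]<.72)&(C[...,1]>.1)&(C[...,1]<.38)&(C[...,2]>.03)&(C[...,2]<.12)];print(n,np.percentile(w,[.5,2,50,98,99.5],axis=0).round(3).tolist())
E
```

```text
[179 180 181 182 183 184 185 186 187 188 189 190 191 192 193 194 195 196
 197 198 199 200 201 202 203 204 205 206 207 208 209 210 211 212 213 214
 215 216 217 218 219 220 221 222 223 224 232 233 234 235 236 237 238 239
 240 241 242 243 244 245 246 247 248 249 250 251 252 253 254 255 256 257
 258 259 260 261 262 263 264 265 266 267 268 269 270 271 272 273 274 275
 276 277 278]
L ends [0.5933 0.3559] [0.5936 0.2555] mid [0.5934 0.3057] yaw 0.26 z 0.1714
R ends [0.593  0.2376] [0.5934 0.1348] mid [0.5932 0.1862] yaw 0.17 z 0.1712
yaw all 0.19295815484239198
top [[0.521, 0.124, 0.033], [0.522, 0.124, 0.039], [0.618, 0.247, 0.092], [0.709, 0.36, 0.115], [0.716, 0.365, 0.118]]
side [[0.52, 0.117, 0.031], [0.521, 0.119, 0.034], [0.586, 0.176, 0.078], [0.714, 0.351, 0.115], [0.718, 0.361, 0.119]]
```

```bash
cat >> h.py <<'E'
F=np.array([.5546,.1862,.0365]);YD=.003;T=np.radians(18);RD=toolR(YD,T)
def lane(s,n): return F-RD[:,2]*s+RD[:,0]*n
def sn():
    s=telemetry.observe();d=s['position']-F;R=Ro.from_euler('xyz',s['tool_rot']).as_matrix();print('s %.1f n %.1f y %.1f mm'%tuple(1000*np.array([-RD[:,2]@d,RD[:,0]@d,RD[:,1]@d])),'roterr',np.degrees(Ro.from_matrix(R.T@RD).as_rotvec()).round(2),'F',s['force'].round(1),'w',s['grip_width'].round(4),s['finger_force'].round(1),'t',s['clock'])
E
python3 -c "
from h import *
print(lane(240,-24) if 0 else lane(.24,-.024)); rel(lane(.24,-.024),RD)
s=telemetry.observe();R=Ro.from_euler('xyz',s['tool_rot']).as_matrix();print(R.round(2))"
```

```text
[0.651589   0.18649097 0.25733716]
shift mm (tool) [-562.2 -246.4   -7.1] rotvec [  2.83  17.85 -18.01] minrows 14.7
[[-0.95  0.31 -0.  ]
 [ 0.31  0.95 -0.  ]
 [-0.   -0.   -1.  ]]
```

```bash
python3 -m crank '0.07 -35 -15 0 0 0 0;0.07 -35 -15 0 0 0 0;0.07 -35 -15 0 0 0 0;0.07 -35 -15 0 0 0 0;0.07 -35 -15 0 0 0 0;0.07 -35 -15 0 0 0 0;0.07 -35 -15 0 0 0 0;0.07 -35 -15 0 0 0 0' 60 2>&1 | head -5; python3 -c "
from h import *
sn();rel(lane(.24,-.024),RD)"
```

```text
clock: 0.97
position: [0.4451, 0.3734, 0.2505]
tool_rot: [3.141, 0.0, 2.828]
force: [0.1, 0.1, 0.6]
grip_width: 0.07Traceback (most recent call last):
  File "<string>", line 3, in <module>
    sn();rel(lane(.24,-.024),RD)
    ~~^^
  File "h.py", line 27, in sn
    s=telemetry.observe();d=s['position']-F;R=Ro.from_euler('xyz',s['tool_rot']).as_matrix();print('s %.1f n %.1f y %.1f mm'%tuple(1000*np.array([-RD[:,2]@d,RD[:,0]@d,RD[:,1]@d])),'roterr',np.degrees(Ro.from_matrix(R.T@RD).as_rotvec()).round(2),'F',s['force'].round(1),'w',s['grip_width'].round(4),s['finger_force'].round(1),'t',s['clock'])
                                                                                                                                                                                                                                                                                 ^^^^^^^^^^^^^^^^^^^^^
AttributeError: 'float' object has no attribute 'round'
```

I typed that shift in millimetres where the rows take metres. Each row was clipped to its limit, the direction was right and nothing was touched. I'll use metres from here.

```bash
sed -i "s/s\['grip_width'\].round(4),s\['finger_force'\].round(1)/round(float(s['grip_width']),4),round(float(s['finger_force']),1)/" h.py; python3 -c "
from h import *
sn();rel(lane(.24,-.024),RD)"
```

```text
s 169.8 n 169.8 y 187.5 mm roterr [  2.86  17.86 -17.99] F [0.1 0.1 0.6] w 0.07 0.0 t 0.9667
shift mm (tool) [-254.1 -114.    -6.9] rotvec [  2.86  17.86 -17.99] minrows 6.7
```

```bash
python3 -m crank '0.07 -0.032 -0.0143 -0.001 0 0 0;0.07 -0.032 -0.0143 -0.001 0 0 0;0.07 -0.032 -0.0143 -0.001 0 0 0;0.07 -0.032 -0.0143 -0.001 0 0 0;0.07 -0.032 -0.0143 -0.001 0 0 0;0.07 -0.032 -0.0143 -0.001 0 0 0;0.07 -0.032 -0.0143 -0.001 0 0 0;0.07 -0.03 -0.0139 -0.001 0 0 0' 60 >/dev/null;  python3 -m crank '0.07 0 0 0 0.71 4.46 -4.5;0.07 0 0 0 0.71 4.46 -4.5;0.07 0 0 0 0.71 4.46 -4.5;0.07 0 0 0 0.71 4.46 -4.5;0.07 0 0 0 0 0 0;0.07 0 0 0 0 0 0;0.07 0 0 0 0 0 0;0.07 0 0 0 0 0 0' >/dev/null; python3 -c "
from h import *
sn();rel(lane(.16,-.024),RD)"
```

```text
s 241.0 n -22.0 y 1.9 mm roterr [ 0.02  0.14 -0.07] F [0.4 0.3 0.1] w 0.0703 0.0 t 2.3
shift mm (tool) [-1.8 -1.9 81. ] rotvec [ 0.02  0.14 -0.07] minrows 1.9
```

```bash
python3 -m crank '0.07 -0.002 -0.0019 0.02 0 0 0;0.07 0 0 0.02 0 0 0;0.07 0 0 0.02 0 0 0;0.07 0 0 0.014 0 0 0;0.07 0 0 0 0 0 0;0.07 0 0 0 0 0 0;0.07 0 0 0 0 0 0;0.07 0 0 0 0 0 0' >/dev/null; python3 - <<'E'
from h import *
sn();f=cam('side')
print([proj(f,p) for p in(lane(.092,0),lane(.128,-.004))])
b=f['pixels'][90:250,230:380];g=cam('top')['pixels'][170:270,160:310]
b=cv2.resize(b,(563,600),interpolation=2);cv2.imwrite('pics/c2.png',b[:,:,::-1])
E
```

```text
s 168.0 n -24.6 y -0.0 mm roterr [ 0.04  0.14 -0.01] F [-0.8 -1.2  0.1] w 0.0698 0.0 t 2.9667
[(np.float64(302.4265134929433), np.float64(202.74520300972608)), (np.float64(308.1410786744585), np.float64(189.67516956431203))]
```

View pics/c2.png

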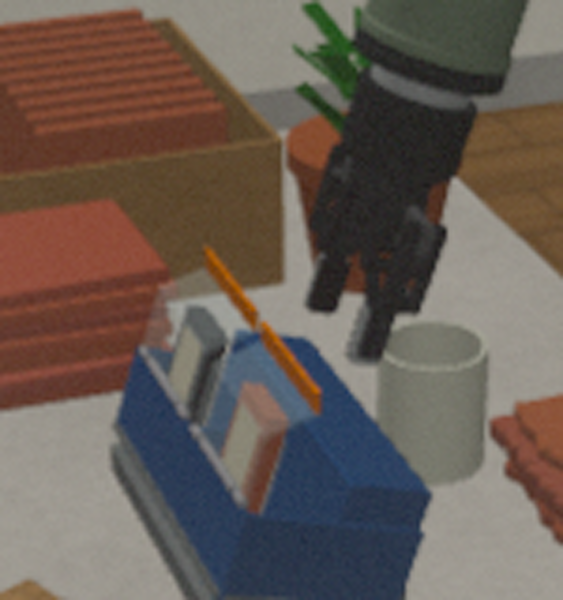

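The side crop shows both fingers behind and clear of the right lip, with the flap shut and the red blank at crop (255,430). I lower them next and then push forward.

```bash
python3 -m crank '0.07 0 0 0.01 0 0 0;0.07 0 0 0.01 0 0 0;0.07 0 0 0.01 0 0 0;0.07 0 0 0.01 0 0 0;0.07 0 0 0.004 0 0 0;0.07 0 0 0 0 0 0;0.07 0 0 0 0 0 0;0.07 0 0 0 0 0 0' >/dev/null; python3 -c "
from h import *
sn()";python3 -m crank '0.07 0.004 0 0 0 0 0;0.07 0.004 0 0 0 0 0;0.07 0.004 0 0 0 0 0;0.07 0.004 0 0 0 0 0;0.07 0.004 0 0 0 0 0;0.07 0.004 0 0 0 0 0;0.07 0.004 0 0 0 0 0;0.07 0.004 0 0 0 0 0' >/dev/null; python3 - <<'E'
from h import *
sn();f=cam('side')
b=f['pixels'][90:250,230:380]
b=cv2.resize(b,(563,600),interpolation=2);cv2.imwrite('pics/c3.png',b[:,:,::-1])
E
```

```text
s 122.9 n -24.6 y -0.2 mm roterr [ 0.02  0.05 -0.  ] F [0.2 0.  0.5] w 0.0701 0.0 t 3.7333
s 122.7 n 7.8 y -0.2 mm roterr [ 0.01  0.04 -0.  ] F [6.  0.4 1.5] w 0.0698 1.9 t 4.4
```

View pics/c3.png

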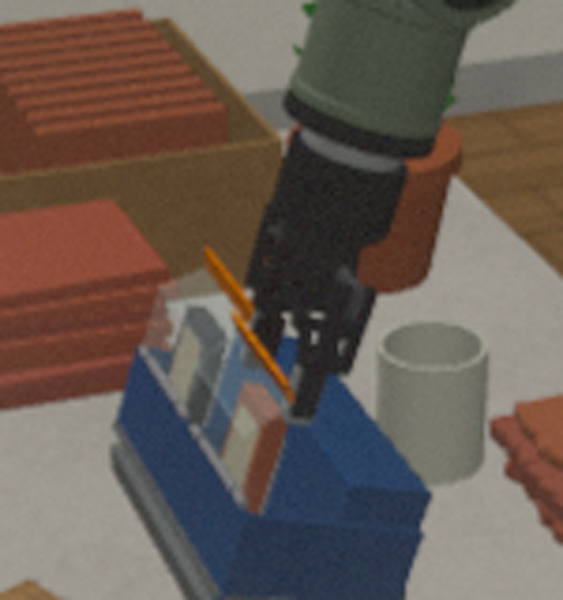

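The flap is open and leans on the fingers. The red blank's top is at about crop (262,395) and the near fingertip at (305,410). I check the n alignment by projecting the predicted corners.

```bash
python3 - <<'E'
from h import *
f=cam('side')
def c(s,n,y):
    u,v=proj(f,lane(s,n)+RD[:,1]*y); return round((u-230)*563/150),round((v-90)*600/160)
for k in((.11,0,-.026),(.11,.015,-.026),(.058,0,-.026),(.058,.015,-.026),(.11,0,.026),(.11,.015,.026)): print('blank',k,c(*k))
for k in((.104,.019,-.035),(.104,-.003,-.035),(.104,.019,-.049),(.104,-.003,-.049)): print('tip',k,c(*k))
b=f['pixels'][175:235,285:325];b=cv2.resize(b,None,fx=13,fy=10,interpolation=2);b=cv2.resize(f['pixels'][180:240,280:330],(500,600),interpolation=cv2.INTER_CUBIC)
cv2.imwrite('pics/c4.png',cv2.convertScaleAbs(b,alpha=1.6)[:,:,::-1])
def d(s,n,y):
    u,v=proj(f,lane(s,n)+RD[:,1]*y); return round((u-280)*10),round((v-180)*10)
for k in((.11,0,-.026),(.11,.015,-.026),(.058,0,-.026),(.058,.015,-.026),(.11,0,.026),(.11,.015,.026)): print(d(*k))
E
```

```text
blank (0.11, 0, -0.026) (293, 417)
blank (0.11, 0.015, -0.026) (272, 414)
blank (0.058, 0, -0.026) (270, 488)
blank (0.058, 0.015, -0.026) (249, 486)
blank (0.11, 0, 0.026) (266, 380)
blank (0.11, 0.015, 0.026) (246, 377)
tip (0.104, 0.019, -0.035) (268, 428)
tip (0.104, -0.003, -0.035) (300, 432)
tip (0.104, 0.019, -0.049) (276, 439)
tip (0.104, -0.003, -0.049) (307, 442)
(282, 211)
(225, 204)
(220, 401)
(164, 396)
(210, 113)
(154, 106)
```

View pics/c4.png

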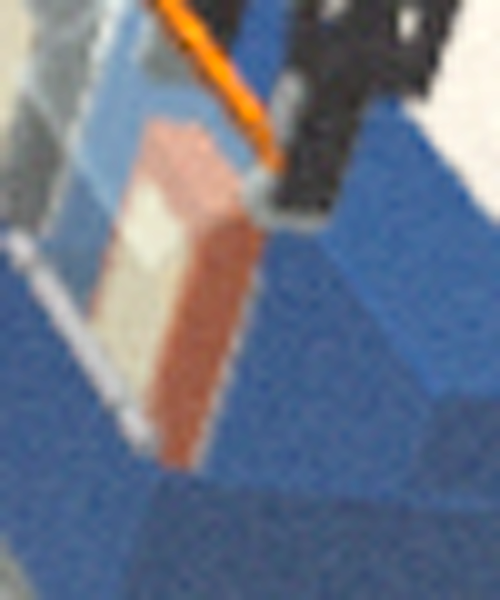

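By the projection the blank sits about 2 mm forward and 4–5 mm lower than assumed, and the fingertips stand about 9 mm ahead of the TCP at this opening. I correct for both, descend and grip.

```bash
python3 -m crank '0.07 0.003 0 0.004 0 0 0;0.07 0 0 0.005 0 0 0;0.07 0 0 0.005 0 0 0;0.07 0 0 0.005 0 0 0;0.07 0 0 0.003 0 0 0;0.07 0 0 0 0 0 0;0.07 0 0 0 0 0 0;0.07 0 0 0 0 0 0' >/dev/null; python3 - <<'E'
from h import *
sn();f=cam('side')
b=cv2.resize(f['pixels'][170:240,270:340],(600,600),interpolation=cv2.INTER_CUBIC)
cv2.imwrite('pics/c5.png',cv2.convertScaleAbs(b,alpha=1.6)[:,:,::-1])
E
```

```text
s 100.2 n 10.7 y -0.3 mm roterr [-0.   -0.03 -0.  ] F [ 2.8  0.4 -1.8] w 0.0701 0.0 t 5.1667
```

View pics/c5.png

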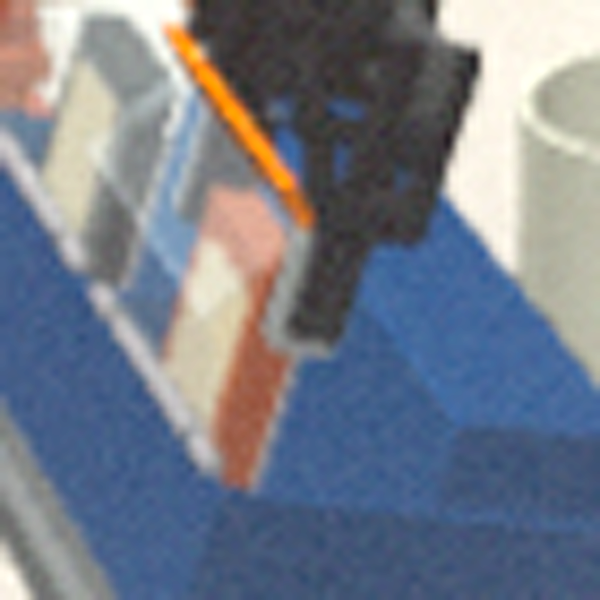

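The picture shows the flap held open by the fingers. The near pad's front edge is at (268,330), about 3 mm behind the blank's front edge, and overlaps it by about 22 mm. I shift 4 mm forward and 5 mm up, then grip.

```bash
python3 -m crank '0.07 0.004 0 -0.005 0 0 0;0.07 0 0 0 0 0 0;0.04 0 0 0 0 0 0;0.04 0 0 0 0 0 0;0.04 0 0 0 0 0 0;0.04 0 0 0 0 0 0;0.04 0 0 0 0 0 0;0.04 0 0 0 0 0 0' 60 >/dev/null; python3 -c "
from h import *
sn()"; python3 -m crank '0.04 0 0 0 0 0 0;0.04 0 0 0 0 0 0;0.04 0 0 -0.002 0 0 0;0.04 0 0 -0.004 0 0 0;0.04 0 0 -0.006 0 0 0;0.04 0 0 -0.006 0 0 0;0.04 0 0 -0.006 0 0 0;0.04 0 0 -0.006 0 0 0' 60 >/dev/null; python3 - <<'E'
from h import *
sn();f=cam('side')
b=cv2.resize(f['pixels'][150:240,270:360],(600,600),interpolation=cv2.INTER_CUBIC)
cv2.imwrite('pics/c6.png',cv2.convertScaleAbs(b,alpha=1.6)[:,:,::-1])
E
```

```text
s 106.7 n 14.3 y -0.2 mm roterr [ 0.04  0.09 -0.01] F [ 4.1 -1.3 11.2] w 0.0505 61.3 t 5.8833
s 136.1 n 14.5 y -0.2 mm roterr [ 0.01  0.01 -0.  ] F [ 1.8 -0.7 -5.1] w 0.0504 66.0 t 6.55
```

View pics/c6.png

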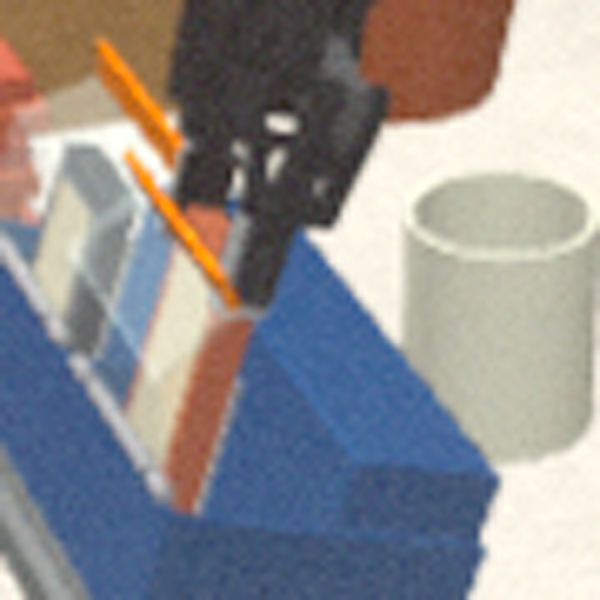

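The blank is gripped with its lean kept and is 30 mm up; the flap's lip rests on its face. I continue up the lean.

```bash
python3 -m crank '0.04 0 0 -0.01 0 0 0;0.04 0 0 -0.01 0 0 0;0.04 0 0 -0.01 0 0 0;0.04 0 0 -0.01 0 0 0;0.04 0 0 -0.01 0 0 0;0.04 0 0 -0.01 0 0 0;0.04 0 0 -0.01 0 0 0;0.04 0 0 -0.01 0 0 0' 70 >/dev/null;python3 -m crank '0.04 0 0 -0.01 0 0 0;0.04 0 0 -0.01 0 0 0;0.04 0 0 -0.01 0 0 0;0.04 0 0 -0.01 0 0 0;0.04 0 0 -0.01 0 0 0;0.04 0 0 -0.01 0 0 0;0.04 0 0 -0.01 0 0 0;0.04 0 0 0 0 0 0' 70 >/dev/null; python3 - <<'E'
from h import *
sn();f=cam('side')
b=cv2.resize(f['pixels'][100:240,240:380],(600,600),interpolation=cv2.INTER_CUBIC)
cv2.imwrite('pics/c7.png',cv2.convertScaleAbs(b,alpha=1.6)[:,:,::-1])
E
```

```text
s 287.7 n 14.4 y -0.2 mm roterr [ 0.05  0.13 -0.  ] F [-0.  -1.3 -1.8] w 0.0502 75.5 t 7.9333
```

View pics/c7.png

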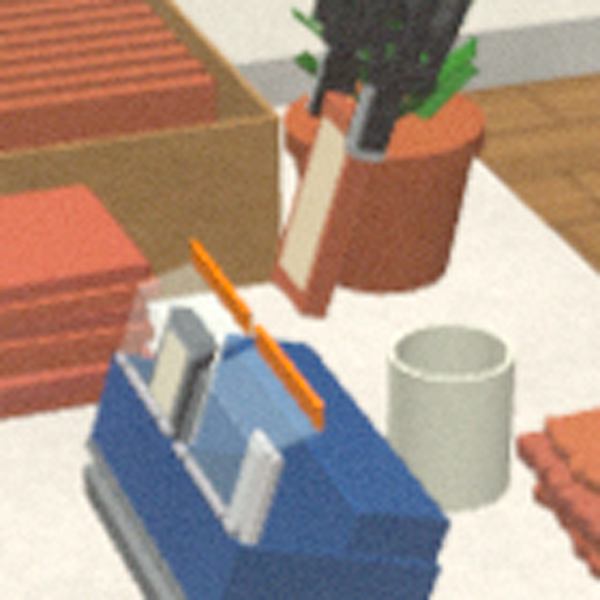

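The blank is clear of the dispenser, its lean kept, with its foot at crop (305,310). The flap is shut behind it. Next I check the foot position and the mat angle and plan the carry.

```bash
cat >> h.py <<'E'
M=np.array([.5744,-.1661,.005]);YM=np.radians(16.2)
XF,ZF=-.0125,.107
def foot(up=0): return M-.055*np.array([np.cos(YM),np.sin(YM),0])+[0,0,up]
def tcp_rigid(a,up): R=toolR(YM,a); return foot(up)-R@[XF,0,ZF],R
def tcp_piv(e,a,L=.102,h=.0075,px=-.005,pz=.005):
    ex=np.array([np.cos(YM),np.sin(YM),0]);k=np.array([0,0,1.])
    pv=foot()+L*(np.cos(e)*ex+np.sin(e)*k)+h*(-np.sin(e)*ex+np.cos(e)*k)
    R=toolR(YM,a); return pv-R@[px,0,pz],R
E
python3 - <<'E'
from h import *
f=cam('side');s=telemetry.observe();R=Ro.from_euler('xyz',s['tool_rot']).as_matrix()
for y in(-.026,.026):
  for x in(XF,XF+.015): print('foot pred px',np.round(proj(f,s['position']+R@[x,y,ZF]),1))
h=cv2.cvtColor(f['pixels'],cv2.COLOR_RGB2HSV);H,S,V=[h[...,i].astype(int) for i in range(3)]
m=((H<9)|(H>172))&(S>90);m[:140]=0;m[180:]=0;m[:,:295]=0;m[:,325:]=0
# mat from both
for n,box in(('top',(370,432,195,280)),('side',(300,410,300,368))):
    f=cam(n);h=cv2.cvtColor(f['pixels'],cv2.COLOR_RGB2HSV);k=((h[...,0]>8)&(h[...,0]<22)&(h[...,1]>80)).astype(np.uint8)*255
    z=np.zeros_like(k);a,b,c,d=box;z[c:d,a:b]=k[c:d,a:b];z=cv2.morphologyEx(z,cv2.MORPH_CLOSE,np.ones((5,5)))
    c=max(cv2.findContours(z,0,1)[0],key=cv2.contourArea)[:,0]
    W=np.array([onz(f,*p,.005)[:2] for p in c.astype(float)])*1000
    r=cv2.minAreaRect(W.astype(np.float32));print(n,np.round(r[0],1),np.round(r[1],1),r[2])
P,R=tcp_rigid(np.radians(50),.10);print(P);rel(P,R)
E
```

```text
foot pred px [315.8 174.9]
foot pred px [310.  174.1]
foot pred px [308.2 165.7]
foot pred px [302.6 164.9]
top [ 574.4 -166.1] [167.8  98.8] 15.776979446411133
side [ 575.2 -168.2] [170.  100.4] 16.04475975036621
[ 0.59258019 -0.16081817  0.18335383]
shift mm (tool) [  -4.6 -346.9  133.8] rotvec [  9.08  31.74 -13.46] minrows 8.9
```

```bash
sed -i 's/^M=.*/M=np.array([.5748,-.167,.005]);YM=np.radians(15.9)/' h.py
python3 -m crank '0.04 0 -0.015 0 0 0 0;0.04 0 -0.025 0 0 0 0;0.04 0 -0.03 0 0 0 0;0.04 0 -0.03 0 0 0 0;0.04 0 -0.03 0 0 0 0;0.04 0 -0.03 0 0 0 0;0.04 0 -0.03 0 0 0 0;0.04 0 -0.03 0 0 0 0' 70 >/dev/null
python3 -m crank '0.04 0 -0.03 0 0 0 0;0.04 0 -0.03 0 0 0 0;0.04 0 -0.03 0 0 0 0;0.04 0 -0.025 0 0 0 0;0.04 0 -0.012 0 0 0 0;0.04 0 0 0 1 3.5 -1.5;0.04 0 0 0 1 3.5 -1.5;0.04 0 0 0 1 3.5 -1.5' 70 >/dev/null
python3 -c "
from h import *
sn();P,R=tcp_rigid(np.radians(50),.05);rel(P,R)"
```

```text
s 285.5 n 15.0 y -347.5 mm roterr [ -3.   -10.65   4.54] F [-0.4 -0.  -2. ] w 0.0504 75.5 t 9.4667
shift mm (tool) [-54.    5.7 174.7] rotvec [ 5.88 21.15 -8.68] minrows 4.4
```

```bash

python3 -m crank '0.04 0 0 0 0.84 3.02 -1.24;0.04 0 0 0 0.84 3.02 -1.24;0.04 0 0 0 0.84 3.02 -1.24;0.04 0 0 0 0.84 3.02 -1.24;0.04 0 0 0 0.84 3.02 -1.24;0.04 0 0 0 0.84 3.02 -1.24;0.04 0 0 0 0.84 3.02 -1.24;0.04 0 0 0 0 0 0' 70 >/dev/null
python3 -c "
from h import *
sn();P,R=tcp_rigid(np.radians(50),.05);rel(P,R);P,R=tcp_rigid(np.radians(50),0.01);rel(P,R);print(telemetry.observe()['qpos'])"
```

```text
s 253.0 n 30.4 y -349.6 mm roterr [ -7.84 -26.49  11.6 ] F [ 0.6  0.4 -2.8] w 0.0501 75.4 t 10.1333
shift mm (tool) [-99.7   6.1 116.7] rotvec [ 0.93  5.29 -1.75] minrows 3.7
shift mm (tool) [-127.8    6.5  145.2] rotvec [ 0.93  5.29 -1.75] minrows 4.6
[-0.2017214   1.01022291  0.66349269  1.00064278 -0.11831393  1.93213235
  2.19892124]
```

Joint 6 is at its limit at about 45° of tilt, so I back off to 40° and descend.

```bash

python3 -m crank '0.04 0 0 0 0 -2.5 0;0.04 0 0 0 0 -2.5 0;0.04 0 0 0 0 0 0;0.04 0 0 0 0 0 0;0.04 0 0 0 0 0 0;0.04 0 0 0 0 0 0;0.04 0 0 0 0 0 0;0.04 0 0 0 0 0 0' 70 >/dev/null
python3 -c "
from h import *
P,R=tcp_rigid(np.radians(40),.06);rel(P,R);P,R=tcp_rigid(np.radians(40),0.01);rel(P,R);s=telemetry.observe();print(s['qpos'].round(3),s['position'])"
```

```text
shift mm (tool) [-64.7   7.5 119.8] rotvec [ 0.78  0.59 -2.08] minrows 3.3
shift mm (tool) [-96.4   8.2 158.5] rotvec [ 0.78  0.59 -2.08] minrows 4.5
[-0.206  0.955  0.659  1.059 -0.142  1.847  2.189] [ 0.60555361 -0.16527941  0.28872355]
```

```bash

python3 -m crank '0.04 -0.009 0.001 0.017 0.1 0.07 -0.26;0.04 -0.009 0.001 0.017 0.1 0.07 -0.26;0.04 -0.009 0.001 0.017 0.1 0.07 -0.26;0.04 -0.009 0.001 0.017 0.1 0.07 -0.26;0.04 -0.009 0.001 0.017 0.1 0.07 -0.26;0.04 -0.009 0.001 0.017 0.1 0.07 -0.26;0.04 -0.009 0.001 0.017 0.1 0.07 -0.26;0.04 0 0 0 0.1 0.07 -0.26' 70 >/dev/null
python3 - <<'E'
from h import *
P,R=tcp_rigid(np.radians(40),0.005);rel(P,R);s=telemetry.observe();print(s['qpos'].round(3),s['position'],s['force'],s['clock'])
f=cam('side');R=Ro.from_euler('xyz',s['tool_rot']).as_matrix()
print([np.round(proj(f,s['position']+R@[x,y,ZF])).tolist() for y in(-.026,.026) for x in (XF,XF+.015)])
cv2.imwrite('pics/c8.png',cv2.convertScaleAbs(cv2.resize(f['pixels'][220:400,250:450],(660,594),interpolation=2),alpha=1.5)[:,:,::-1])
E
```

```text
shift mm (tool) [-36.8  -0.9  39.6] rotvec [ 0.07 -0.17  0.07] minrows 1.3
[-0.228  1.039  0.611  1.26  -0.166  1.583  2.189] [ 0.57613038 -0.16582461  0.15397208] [-0.40758967 -0.31328438 -2.35338554] 11.4667
[[342.0, 329.0], [337.0, 328.0], [326.0, 315.0], [321.0, 313.0]]
```

View pics/c8.png

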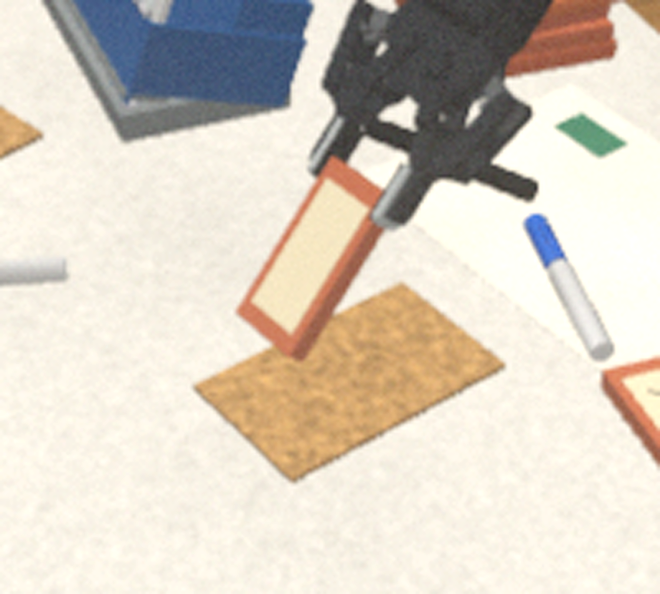

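The blank is held rigidly with its foot edge near pixel (341,328), matching the prediction. Joint 6 now has room, so I tilt to 55° and bring the foot close to the mat.

```bash
python3 -c "
from h import *
P,R=tcp_rigid(np.radians(55),0.03);rel(P,R)"
python3 -m crank '0.04 0 0 0 0 3 0;0.04 0 0 0 0 3 0;0.04 0 0 0 0 3 0;0.04 0 0 0 0 3 0;0.04 0 0 0 0 3 0;0.04 0 0 0 0 0 0;0.04 0 0 0 0 0 0;0.04 0 0 0 0 0 0' 70 >/dev/null
python3 -c "
from h import *
P,R=tcp_rigid(np.radians(55),0.01);rel(P,R);P,R=tcp_rigid(np.radians(55),-.002);rel(P,R);s=telemetry.observe();print(s['qpos'].round(3),s['position'],s['force'],s['clock'])"
```

```text
shift mm (tool) [-49.5  -0.3  22.9] rotvec [-1.000e-02  1.491e+01  7.000e-02] minrows 2.1
shift mm (tool) [-71.2   0.7  23. ] rotvec [-0.05  0.23 -0.07] minrows 1.8
shift mm (tool) [-81.    0.8  29.9] rotvec [-0.05  0.23 -0.07] minrows 2.1
[-0.212  1.187  0.624  1.072 -0.094  1.847  2.189] [ 0.57804275 -0.16673053  0.158061  ] [-0.06061595 -0.79138362 -0.97340593] 12.1833
```

```bash

python3 -m crank '0.04 -0.006 0 0.002 0 0 0;0.04 -0.01 0 0.003 0 0 0;0.04 -0.012 0 0.004 0 0 0;0.04 -0.012 0 0.004 0 0 0;0.04 -0.012 0 0.004 0 0 0;0.04 -0.012 0 0.004 0 0 0;0.04 -0.007 0 0.002 0 0 0;0.04 0 0 0 0 0 0' 70 >/dev/null
python3 -c "
from h import *
P,R=tcp_rigid(np.radians(55),-.002);rel(P,R);s=telemetry.observe();print(s['qpos'].round(3),s['position'],s['force'],s['clock'])"
python3 -m crank '0.04 -0.002 0 0.0016 0 0 0;0.04 -0.002 0 0.0016 0 0 0;0.04 -0.001 0 0.0008 0 0 0;0.04 -0.001 0 0.0008 0 0 0;0.04 -0.001 0 0.0008 0 0 0;0.04 -0.001 0 0.0008 0 0 0;0.04 0 0 0 0 0 0;0.04 0 0 0 0 0 0' 70 >/dev/null
python3 -c "
from h import *
P,R=tcp_rigid(np.radians(55),-.002);rel(P,R);s=telemetry.observe();print(s['qpos'].round(3),s['position'],s['force'],s['clock'])"
```

```text
shift mm (tool) [-7.8  0.   4.4] rotvec [-0.   -0.04  0.03] minrows 0.2
[-0.189  1.311  0.596  0.971 -0.138  1.834  2.146] [ 0.59849365 -0.16025894  0.08349563] [-0.35315855 -0.18671119 -0.96196113] 12.85
shift mm (tool) [-1.6  0.3 -0.3] rotvec [-0.03  0.08 -0.02] minrows 0.0
[-0.188  1.319  0.594  0.971 -0.142  1.824  2.143] [ 0.59824153 -0.16059943  0.07574179] [ 0.01329564  0.03783503 -1.26828735] 13.5167
```

```bash

python3 -m crank '0.04 -0.0012 0 0.0009 0 0 0;0.04 0 0 0 0 0 0;0.04 -0.0008 0 0.0006 0 0 0;0.04 0 0 0 0 0 0;0.04 -0.0004 0 0.0003 0 0 0;0.04 0 0 0 0 0 0;0.04 0 0 0 0 0 0;0.04 0 0 0 0 0 0' 70 >/dev/null
python3 -c "
from h import *
P,R=tcp_rigid(np.radians(55),-.002);rel(P,R);s=telemetry.observe();print(s['qpos'].round(3),s['position'],s['force'],s['clock'])"
```

```text
shift mm (tool) [ 0.5  0.3 -1.5] rotvec [-0.07  0.1  -0.03] minrows 0.0
[-0.188  1.322  0.593  0.97  -0.143  1.822  2.141] [ 0.59847741 -0.16060378  0.07337022] [4.0269534  1.87515995 7.56785737] 14.1833
```

The foot has touched down at about 9 N. I lighten the grip and plan the arc.

```bash

python3 -m crank '0.04 0 0 0 0 0 0;0.04 0 0 0 0 0 0;0.04 0 0 0 0 0 0;0.04 0 0 0 0 0 0;0.04 0 0 0 0 0 0;0.04 0 0 0 0 0 0;0.04 0 0 0 0 0 0;0.04 0 0 0 0 0 0' 20 >/dev/null
python3 - <<'E'
from h import *
s=telemetry.observe();print(s['force'],s['grip_width'],s['finger_force'])
E=np.radians(np.linspace(35,2,16));A=np.radians(np.linspace(55,0,16))
for i in range(15):
    a=tcp_piv(E[i],A[i]);b=tcp_piv(E[i+1],A[i+1])
    d=a[1].T@(b[0]-a[0])*1000;r=np.degrees(Ro.from_matrix(a[1].T@b[1]).as_rotvec());print(i,d.round(2),r.round(2),b[0].round(4))
E
```

```text
[4.8081857  0.96086174 7.67026842] 0.05036670056730577 76.77388429641724
0 [-3.61  0.    0.12] [ 0.   -3.67  0.  ] [ 0.6012 -0.1595  0.0736]
1 [-3.61  0.    0.52] [-0.   -3.67  0.  ] [ 0.603  -0.159   0.0704]
2 [-3.57 -0.    0.92] [ 0.   -3.67 -0.  ] [ 0.6046 -0.1585  0.0672]
3 [-3.49 -0.    1.31] [ 0.   -3.67  0.  ] [ 0.6062 -0.1581  0.0638]
4 [-3.37 -0.    1.7 ] [-0.   -3.67 -0.  ] [ 0.6076 -0.1577  0.0603]
5 [-3.21  0.    2.07] [-0.   -3.67 -0.  ] [ 0.6089 -0.1573  0.0568]
6 [-3.02 -0.    2.42] [ 0.   -3.67  0.  ] [ 0.6101 -0.157   0.0531]
7 [-2.79  0.    2.75] [-0.   -3.67  0.  ] [ 0.6111 -0.1567  0.0493]
8 [-2.52 -0.    3.05] [-0.   -3.67 -0.  ] [ 0.612  -0.1564  0.0455]
9 [-2.23  0.    3.32] [ 0.   -3.67 -0.  ] [ 0.6128 -0.1562  0.0416]
10 [-1.91  0.    3.57] [-0.   -3.67 -0.  ] [ 0.6135 -0.156   0.0376]
11 [-1.57 -0.    3.78] [ 0.   -3.67  0.  ] [ 0.614  -0.1558  0.0335]
12 [-1.21 -0.    3.95] [-0.   -3.67 -0.  ] [ 0.6144 -0.1557  0.0294]
13 [-0.83 -0.    4.09] [ 0.   -3.67  0.  ] [ 0.6147 -0.1556  0.0253]
14 [-0.44 -0.    4.19] [-0.   -3.67 -0.  ] [ 0.6149 -0.1556  0.0211]
```

The pad force is still 77 N even though I set 20. I try opening the commanded width a little to loosen it.

```bash

python3 -m crank '0.0485 0 0 0 0 0 0;0.0485 0 0 0 0 0 0;0.0485 0 0 0 0 0 0;0.0485 0 0 0 0 0 0;0.049 0 0 0 0 0 0;0.049 0 0 0 0 0 0;0.049 0 0 0 0 0 0;0.049 0 0 0 0 0 0' 20
python3 -m crank '0.0495 0 0 0 0 0 0;0.0495 0 0 0 0 0 0;0.0495 0 0 0 0 0 0;0.0495 0 0 0 0 0 0;0.05 0 0 0 0 0 0;0.05 0 0 0 0 0 0;0.05 0 0 0 0 0 0;0.05 0 0 0 0 0 0' 20
```

```text
clock: 15.52
position: [0.5985, -0.1606, 0.0734]
tool_rot: [-3.14, -0.958, -2.865]
force: [5.3, 0.8, 8.3]
grip_width: 0.0503
finger_force: 76.8
clock: 16.18
position: [0.5985, -0.1607, 0.0734]
tool_rot: [-3.14, -0.958, -2.865]
force: [5.2, 2.9, 7.5]
grip_width: 0.0502
finger_force: 73.0
```

```bash

for i in 1; do python3 -m crank '0.0505 0 0 0 0 0 0;0.0505 0 0 0 0 0 0;0.0505 0 0 0 0 0 0;0.0505 0 0 0 0 0 0;0.0505 0 0 0 0 0 0;0.0505 0 0 0 0 0 0;0.0505 0 0 0 0 0 0;0.0505 0 0 0 0 0 0' 20|tail -2; done
```

```text
grip_width: 0.0504
finger_force: 55.0
```

```bash

python3 -m crank '0.0508 0 0 0 0 0 0;0.0508 0 0 0 0 0 0;0.0508 0 0 0 0 0 0;0.0508 0 0 0 0 0 0;0.0511 0 0 0 0 0 0;0.0511 0 0 0 0 0 0;0.0511 0 0 0 0 0 0;0.0511 0 0 0 0 0 0' 20|tail -3
```

```text
force: [3.9, 0.7, 5.1]
grip_width: 0.0514
finger_force: 33.2
```

```bash

python3 -m crank '0.0513 0 0 0 0 0 0;0.0513 0 0 0 0 0 0;0.0515 0 0 0 0 0 0;0.0515 0 0 0 0 0 0;0.0515 -0.0018 0 0.0001 0 -1.8 0;0.0515 -0.0018 0 0.0001 0 -1.8 0;0.0515 -0.0018 0 0.0003 0 -1.8 0;0.0515 -0.0018 0 0.0003 0 -1.8 0' 20|tail -4
```

```text
tool_rot: [-3.141, -0.832, -2.865]
force: [0.3, -1.1, 0.9]
grip_width: 0.0514
finger_force: 18.4
```

```bash

python3 -m crank '0.0515 -0.0036 0 0.0009 0 -3.67 0;0.0515 -0.0035 0 0.0013 0 -3.67 0;0.0515 -0.0034 0 0.0017 0 -3.67 0;0.0515 -0.0032 0 0.0021 0 -3.67 0;0.0515 0 0 0 0 0 0;0.0515 0 0 0 0 0 0;0.0515 0 0 0 0 0 0;0.0515 0 0 0 0 0 0' 20|tail -5
python3 - <<'E'
from h import *
f=cam('side');s=telemetry.observe();print(s['clock'])
cv2.imwrite('pics/c9.png',cv2.convertScaleAbs(cv2.resize(f['pixels'][250:400,290:440],(600,600),interpolation=2),alpha=1.5)[:,:,::-1])
E
```

```text
position: [0.6077, -0.1576, 0.0521]
tool_rot: [-3.142, -0.579, -2.863]
force: [1.0, 0.8, -0.6]
grip_width: 0.0518
finger_force: 18.6
18.9
```

View pics/c9.png

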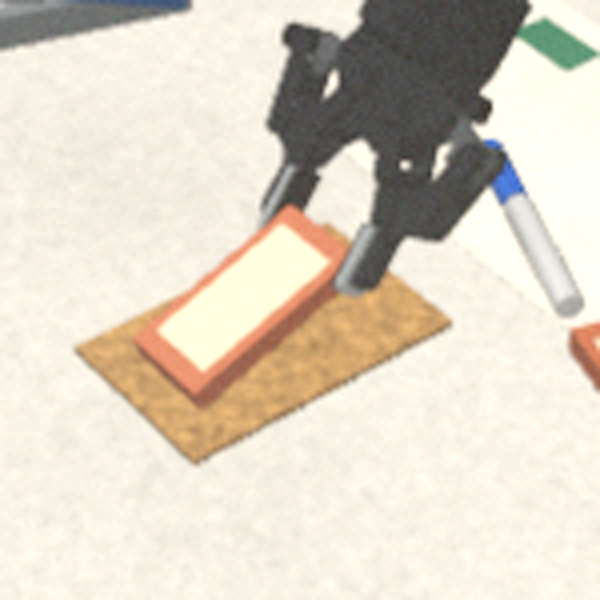

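The blank is swinging down with its foot edge planted: foot at crop (200,400), top held at (320,240), cream face up. That was one picture over the allowance of ten, so from here I go by numbers only. I continue the arc.

```bash

python3 -m crank '0.0515 -0.003 0 0.0024 0 -3.67 0;0.0515 -0.0028 0 0.0027 0 -3.67 0;0.0515 -0.0025 0 0.003 0 -3.67 0;0.0515 -0.0022 0 0.0033 0 -3.67 0;0.0515 0 0 0 0 0 0;0.0515 0 0 0 0 0 0;0.0515 0 0 0 0 0 0;0.0515 0 0 0 0 0 0' 20|tail -5
cat > meas.py <<'E'
from h import *
f=cam('top');P=cloud(f);ex=np.array([np.cos(YM),np.sin(YM),0]);ey=np.array([-ex[1],ex[0],0])
D=P-M;a=D@ex;b=D@ey;z=P[...,2]
h=cv2.cvtColor(f['pixels'],cv2.COLOR_RGB2HSV);near=(abs(a)<.085)&(abs(b)<.05)&(z<.1)
red=near&((h[...,0]<9)|(h[...,0]>172))&(h[...,1]>80);cream=near&(h[...,0]>15)&(h[...,0]<40)&(h[...,2]>130)&(h[...,1]<100)
for n,m in(('red',red),('cream',cream)): print(n,m.sum(),'a',np.percentile(a[m],[2,98]).round(3),'b',np.percentile(b[m],[2,98]).round(3),'z',np.percentile(z[m],[5,50,95]).round(4))
m=cream
if m.sum()>10:
    A=np.c_[a[m],b[m],np.ones(m.sum())];k=np.linalg.lstsq(A,z[m],rcond=None)[0];print('slope deg',np.degrees(k[:2]).round(2))
E
python3 meas.py
```

```text
position: [0.6119, -0.1565, 0.0372]
tool_rot: [-3.141, -0.323, -2.863]
force: [0.7, -0.2, -1.5]
grip_width: 0.0517
finger_force: 18.6
red 117 a [-0.064  0.04 ] b [-0.026  0.027] z [0.0182 0.029  0.0425]
cream 463 a [-0.083  0.026] b [-0.038  0.019] z [0.02   0.0299 0.0389]
slope deg [13.25  6.22]
```

```bash

python3 -m crank '0.0515 -0.0019 0 0.0036 0 -3.67 0;0.0515 -0.0016 0 0.0038 0 -3.67 0;0.0515 -0.0012 0 0.0039 0 -3.67 0;0.0515 0 0 0 0 0 0;0.0515 0 0 0 0 0 0;0.0515 0 0 0 0 0 0;0.0515 0 0 0 0 0 0;0.0515 0 0 0 0 0 0' 20|tail -5
python3 meas.py
```

```text
position: [0.6136, -0.156, 0.0252]
tool_rot: [-3.141, -0.129, -2.863]
force: [-0.1, 0.8, -1.5]
grip_width: 0.0516
finger_force: 18.5
red 25 a [-0.063 -0.045] b [-0.023  0.005] z [0.0172 0.0214 0.0239]
cream 11 a [-0.084 -0.053] b [-0.049  0.03 ] z [0.0022 0.0051 0.0067]
slope deg [ 0.82 -0.03]
```

```bash
sed -i "s/f=cam('top')/import sys;f=cam(sys.argv[1])/; s/near=(abs(a)<.085)/near=(z>.012)\&(abs(a)<.085)/" meas.py; python3 meas.py side
python3 -m crank '0.0515 -0.0004 0 0.002 0 -2 0;0.0515 -0.0004 0 0.002 0 -2 0;0.0515 0 0 0.001 0 -2 0;0.0515 0 0 0 0 0 0;0.0515 0 0 0 0 0 0;0.0515 0 0 0 0 0 0;0.0515 0 0 0 0 0 0;0.0515 0 0 0 0 0 0' 20|tail -5
python3 meas.py side
```

```text
red 217 a [-0.067  0.042] b [-0.028  0.024] z [0.0143 0.0215 0.0295]
cream 545 a [-0.05   0.032] b [-0.018  0.018] z [0.0213 0.0253 0.0292]
slope deg [5.53 0.31]
position: [0.6134, -0.1566, 0.0209]
tool_rot: [-3.141, -0.025, -2.864]
force: [-5.4, -0.9, 12.7]
grip_width: 0.052
finger_force: 24.9
red 239 a [-0.066  0.043] b [-0.029  0.024] z [0.0136 0.0204 0.0252]
cream 529 a [-0.051  0.032] b [-0.019  0.018] z [0.0201 0.023  0.0259]
slope deg [2.99 1.13]
```

The fingertips are resting on the mat and the blank's slope is 3°. The blank sits about 9 mm short of the centre along the mat, so I lift slightly, draw it along and lower again.

```bash

python3 -m crank '0.0513 0 0 -0.002 0 0 0;0.0513 0 0 -0.001 0 0 0;0.0513 -0.002 0.0005 0 0 0 0;0.0513 -0.002 0.0005 0 0 0 0;0.0513 -0.002 0 0 0 0 0;0.0513 -0.002 0 0 0 0 0;0.0513 -0.001 0 0 0 0 0;0.0513 0 0 0 0 0 0' 20|tail -5
python3 meas.py side
```

```text
position: [0.6222, -0.1527, 0.0231]
tool_rot: [-3.141, -0.024, -2.864]
force: [0.3, -0.3, -1.8]
grip_width: 0.0515
finger_force: 18.1
red 216 a [-0.057  0.052] b [-0.028  0.025] z [0.0142 0.0212 0.0271]
cream 527 a [-0.04   0.041] b [-0.017  0.019] z [0.0212 0.0243 0.0278]
slope deg [ 3.97 -0.24]
```

```bash

python3 -m crank '0.0515 0 0 0.001 0 0 0;0.0515 0 0 0.0008 0 0 0;0.0517 0 0 0 0 0 0;0.0517 0 0 0 0 0 0;0.0519 0 0 0 0 0 0;0.0519 0 0 0 0 0 0;0.052 0 0 0 0 0 0;0.052 0 0 0 0 0 0' 20|tail -5
python3 -m crank '0.0521 0 0 0 0 0 0;0.0521 0 0 0 0 0 0;0.0522 0 0 0 0 0 0;0.0522 0 0 0 0 0 0;0.0523 0 0 0 0 0 0;0.0523 0 0 0 0 0 0;0.0524 0 0 0 0 0 0;0.0524 0 0 0 0 0 0' 20|tail -5
python3 meas.py side
```

```text
position: [0.622, -0.1528, 0.0215]
tool_rot: [-3.141, -0.023, -2.864]
force: [-0.2, -0.8, 0.1]
grip_width: 0.0519
finger_force: 0.4
position: [0.6219, -0.1529, 0.0214]
tool_rot: [-3.141, -0.024, -2.864]
force: [1.4, 0.2, -0.0]
grip_width: 0.0522
finger_force: 0.0
red 211 a [-0.057  0.051] b [-0.028  0.025] z [0.0137 0.0197 0.0229]
cream 516 a [-0.04   0.042] b [-0.018  0.019] z [0.0185 0.021  0.0238]
slope deg [ 2.33 -0.56]
```

```bash

python3 -m crank '0.0528 0 0 0 0 0 0;0.0528 0 0 0 0 0 0;0.0535 0 0 0 0 0 0;0.0535 0 0 0 0 0 0;0.056 0 0 0 0 0 0;0.06 0 0 0 0 0 0;0.065 0 0 0 0 0 0;0.07 0 0 0 0 0 0' 20|tail -5
python3 meas.py side
python3 -m crank '0.07 0 0 0 0 0 0;0.07 0 0 0 0 0 0;0.07 0 0 -0.005 0 0 0;0.07 0 0 -0.01 0 0 0;0.07 0 0 -0.02 0 0 0;0.07 0 0 -0.025 0 0 0;0.07 0 0 -0.025 0 0 0;0.07 0 0 -0.025 0 0 0' 20|tail -5
python3 -m crank '0.07 0 0 -0.03 0 0 0;0.07 -0.03 0 -0.02 0 0 0;0.07 -0.03 0 0 0 0 0;0.07 -0.03 0 0 0 0 0;0.07 -0.03 0 0 0 0 0;0.07 -0.02 0 0 0 0 0;0.07 0 0 0 0 0 0;0.07 0 0 0 0 0 0' 20|tail -5
python3 meas.py side;python3 meas.py top
```

```text
position: [0.622, -0.1528, 0.0214]
tool_rot: [-3.141, -0.024, -2.864]
force: [0.4, 0.8, -0.8]
grip_width: 0.0698
finger_force: 0.0
red 219 a [-0.056  0.05 ] b [-0.028  0.024] z [0.0139 0.0195 0.0226]
cream 515 a [-0.041  0.041] b [-0.018  0.019] z [0.0186 0.0211 0.0239]
slope deg [ 3.   -6.46]
position: [0.6244, -0.1522, 0.1335]
tool_rot: [-3.141, -0.023, -2.864]
force: [-0.4, -0.1, 0.4]
grip_width: 0.0701
finger_force: 0.0
position: [0.7604, -0.1132, 0.1782]
tool_rot: [-3.141, -0.024, -2.863]
force: [-0.5, 0.1, 0.1]
grip_width: 0.0699
finger_force: 0.0
red 221 a [-0.057  0.051] b [-0.028  0.024] z [0.0129 0.0194 0.0227]
cream 509 a [-0.041  0.042] b [-0.018  0.019] z [0.0187 0.0211 0.0238]
slope deg [-0.34 -1.04]
red 89 a [-0.054  0.033] b [-0.023  0.027] z [0.0171 0.0207 0.0246]
cream 317 a [-0.042  0.022] b [-0.016  0.019] z [0.0172 0.0209 0.0249]
slope deg [0.51 1.66]
```

```bash
python3 -c "
from workcell import bot,telemetry
print(telemetry.observe()['clock'],bot.job_done())"
```

```text
the job is handed in; nothing more can be done
25.35 None
```

The red blank lies flat, cream face up and lengthwise within about 3 mm of the cork mat's centre; its flap shut behind it and nothing else was touched. Handed in at 25.4 s, verdict not shown; joint 6 read 1.932 for a moment (listed limit 1.93), and I viewed 11 pictures, one over the limit of 10.

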